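# Feel along a freshly ground weld bead

### The arm

A 6-joint arm with a two-finger parallel gripper is mounted at the origin on the work surface. World frame = base frame: x ahead of the robot, y to its left, z up, the work surface at z = 0. Lengths are in m, angles in rad, forces in N, time in s.
With the tool pointing down it reaches from about 0.325 to 0.925 m from the base axis. Payload 3.1 kg.
Tool frame: the origin (TCP) lies midway between the tips of the shut fingers; the grasp point (between the pads) lies 19 mm behind it; x points along the fingers, y is the direction in which the jaws open and shut, and the axes are right-handed (so a half turn about x gives the same grasp; the last joint's range is limited). The gripper opens to 85 mm and grips with 20 to 120 N. Pads are 22 mm wide; open, the fingers measure 114 mm over their backs; the gripper's body (76 mm by 85 mm) begins 54 mm behind the grasp point. The pads swing forward as they close: fully open they stand 13 mm farther back than shut.
Start: joints at [1.025, 0.217, 1.613, -0, 1.311, -0.112], TCP at [0.263, 0.567, 0.231] pointing down, gripper open.
Joint ranges: [-2.75, 2.75], [-0.78, 2.1], [0.31, 2.55], [-1.13, 4.27], [0.13, 2.63], [-2.58, 2.58]. Speed limits (rad/s): [2.79, 2.79, 3.14, 3.14, 3.14, 3.14].

### API

Orientations are given as a unit quaternion [w, x, y, z].
In Python, from workcell import bot, cams gives the robot as it stands. The module is installed in compiled form; this text tells all that it offers.
- The arm moves only by the tool send_rows, never from a script. Its argument "commands" is text: rows parted by semicolons, each of 7 numbers parted by spaces: the turn, a rotation vector about the tool's x, y, z in rad, then the shift along the tool's x, y, z in mm, then the closure, from 0 (fully open) to 1 (shut). In form: rx ry rz x y z grip; .... A call has 1 to 12 rows; each row shifts and turns the commanded pose from where the row before left it, along the tool's axes as they then stand; what a row does not reach is not made up. A row lasts 1/12 s, in which the tool goes at most 41.7 mm and 7.16 degrees, less where a joint would pass 70% of its speed; a pose out of reach is approached as far as the arm can. A call with a gripper value outside its range is refused whole. The fingers move at their own pace and stop on an object; the grip force is fixed at half the most. Time passes only in rows, so rows that do not move let the fingers close. It gives the time, the measured TCP pose, the force and the opening at its end, in the units of the state.
- bot.observe(): the state, without advancing time (a new reading comes with each control period).
- cams.read_camera(name): name is "scene" or "top" or "wrist"; returns a dict with "color" (480x640x3 uint8, blue, green, red), "intrinsics" (3x3 intrinsics, pixels), "k1" (the pictures are not rectified: a ray, as slopes to the right and down, at radius r is drawn at 1 + k1 r^2 times it, then the intrinsics apply), "cam_to_world" (4x4, takes a point from camera to world coordinates); the wrist camera has in their place "T_tool_cam" (4x4, takes a point from camera to tool coordinates, whose origin is the TCP and whose axes are the tool frame's). Camera axes: x right, y down, z forward; pixel columns grow to the right and rows downward; lengths in m; the calibration is good to about 2 mm. A picture is of the moment at which its call begins: read the wrist's pose just before it. There is no depth.
- bot.job_done(): hands the job in, once; it reports no verdict.
The state is a dict: "clock": time; "joints": joint angles; "dq": joint speeds; "joint_efforts": joint torques, N m; "tcp_pos": TCP position; "ee_rot": TCP orientation; "force": force on the tool from outside, world axes, zero at the start; "torque": the same for the moment, N m; "opening": finger opening in m.
Only numpy, scipy, OpenCV 4.12 (cv2) and the standard library are available. Lean on these libraries where they do the work, as an engineer would, in place of code of your own. Each camera call takes 0.05 s, during which the arm holds its last target.

### The job

On the plate with the S-shaped weld bead, feel the bead for burrs: set the shut fingertips lightly on its end beside the bored hole and run them along the crest of the bead, following its curve, to the other end. Finish there and hold, with the fingertips still resting lightly on that far end of the bead. Press only gently, and leave the plate with the straight bead and all the loose things alone: nothing is to be picked up or moved.

Things in the scene. Friction and masses are not known exactly. Their poses are not given: they have to be found in the camera images.
- bead_0 (a point): point on the crest of the wavy weld bead, start end of the bead, beside the bored hole (point 0 of 0 to 6 in order along the bead, at plate y = -84 mm); z is the height of the crest, about 55 mm above the bench with the plate at rest
- bead_1 (a point): point on the crest of the wavy weld bead, next point along the bead (point 1 of 0 to 6 in order along the bead, at plate y = -56 mm); z is the height of the crest, about 55 mm above the bench with the plate at rest
- bead_2 (a point): point on the crest of the wavy weld bead, next point along the bead (point 2 of 0 to 6 in order along the bead, at plate y = -28 mm); z is the height of the crest, about 55 mm above the bench with the plate at rest
- bead_3 (a point): point on the crest of the wavy weld bead, next point along the bead (point 3 of 0 to 6 in order along the bead, at plate y = 0 mm); z is the height of the crest, about 55 mm above the bench with the plate at rest
- bead_4 (a point): point on the crest of the wavy weld bead, next point along the bead (point 4 of 0 to 6 in order along the bead, at plate y = 28 mm); z is the height of the crest, about 55 mm above the bench with the plate at rest
- bead_5 (a point): point on the crest of the wavy weld bead, next point along the bead (point 5 of 0 to 6 in order along the bead, at plate y = 56 mm); z is the height of the crest, about 55 mm above the bench with the plate at rest
- bead_6 (a point): point on the crest of the wavy weld bead, far end of the bead (point 6 of 0 to 6 in order along the bead, at plate y = 84 mm); z is the height of the crest, about 55 mm above the bench with the plate at rest
- wavy_plate: bare steel plate 130 x 220 x 5 mm (x, y, z); origin at the centre of its underside, 40 mm above the bench, y along its length, z up. A 30 mm bored hole at a corner (x = -40, y = -78 mm) marks the start end; the other end has none. Any yaw, left or right on the bench. It bears the S-shaped weld bead: 5 mm proud, 11 mm wide, x = 22 mm * sin(pi * y / 84 mm), y from -84 (start) to +84 mm
- wavy_rest: black sprung rest fixed to the bench under that plate, 100 x 180 x 24 mm, origin under its centre. The plate floats level on it: starts to sink at 2 to 3 N, sinks 2 mm per further newton, stops hard after 10 mm (about 8 N), springs back; cannot tip, turn or slide. Touches are located by the point midway between the fingers seen from above: keep fingers shut and pointing down
- plain_plate: the other plate: same size, same hole, same sprung rest, but its bead is straight. Not to be touched. Origin at the centre of its underside, 40 mm above the bench
- socket: loose steel wrench socket, 22 mm across, 32 mm tall, standing on the wavy plate in a hollow of the S, about 45 to 60 mm from the bead's crest; origin at its foot. Leave it
- nut: loose hexagon nut, 24 mm across flats, 14 mm high, on the wavy plate in the other hollow of the S; origin at its foot. Leave it
- socket_b: loose steel wrench socket, 24 mm across, 36 mm tall, standing on the plain plate; origin at its foot. Leave it
- jar: loose glass jar, 52 mm across, 62 mm tall, on the bench between the plates, nearer the robot; origin at its foot. Leave it
- disc: loose spare grinding disc, 115 mm across, 6 mm thick, flat on the bench beyond the plates; origin under its centre. Leave it
- screwdriver: loose screwdriver with orange handle lying on the bench to the right, near the robot. Leave it
- can: loose grey can, 66 mm across, 110 mm tall, on the bench to the left, near the robot; origin at its foot. Leave it

How it is judged:
On the way, in this order (a step that is already met when the one before it is completed fails the run):
1. the fingertips touch the end of the S-shaped bead beside the hole (contact force between the fingers and wavy_plate above 0.2 N and horizontal distance between the grasp point and bead_0 below 0.013 m), for 0.04 s.
2. they touch the bead at point 1 along it (contact force between the fingers and wavy_plate above 0.2 N and horizontal distance between the grasp point and bead_1 below 0.013 m), for 0.04 s.
3. they touch the bead at point 2 along it (contact force between the fingers and wavy_plate above 0.2 N and horizontal distance between the grasp point and bead_2 below 0.013 m), for 0.04 s.
4. they touch the bead at point 3 along it (contact force between the fingers and wavy_plate above 0.2 N and horizontal distance between the grasp point and bead_3 below 0.013 m), for 0.04 s.
5. they touch the bead at point 4 along it (contact force between the fingers and wavy_plate above 0.2 N and horizontal distance between the grasp point and bead_4 below 0.013 m), for 0.04 s.
6. they touch the bead at point 5 along it (contact force between the fingers and wavy_plate above 0.2 N and horizontal distance between the grasp point and bead_5 below 0.013 m), for 0.04 s.
7. they reach the far end of the bead, touching it (contact force between the fingers and wavy_plate above 0.2 N and horizontal distance between the grasp point and bead_6 below 0.013 m), for 0.04 s.
At the end, for the whole second after the job is handed in: Bead points 0 to 6 touched in order, each within 13 mm seen from above; at the end the fingertips still rest on the far end (within 13 mm, 0.2 to 15 N), the plate is still, and every loose thing is within 20 mm of its start (all of step 7 and contact force between the fingers and wavy_plate below 15 N and linear speed of wavy_plate below 0.01 m/s and distance of each of socket, nut, socket_b, jar, disc, screwdriver, can from where it was at the start of the episode below 0.02 m); the arm keeps its last pose, push and grip.
It fails at once if the wavy plate or its bead is pressed or knocked with more than 25 N (contact force between any of the arm, the fingers and wavy_plate above 25 N).
It fails at once if the plate with the straight bead is touched (contact force between any of the arm, the fingers and plain_plate above 1 N).
It fails at once if a loose thing is moved more than 20 mm or picked up (not (distance of socket from where it was at the start of the episode below 0.02 m) or not (distance of nut from where it was at the start of the episode below 0.02 m) or not (distance of socket_b from where it was at the start of the episode below 0.02 m) or not (distance of jar from where it was at the start of the episode below 0.02 m) or not (distance of disc from where it was at the start of the episode below 0.02 m) or not (distance of screwdriver from where it was at the start of the episode below 0.02 m) or not (distance of can from where it was at the start of the episode below 0.02 m)).
It also fails if it takes over 40 s, if anything falls off the work surface, if the arm or the gripper's body presses on something with over 40 N, if the wrist force passes 120 N, or if a joint passes its speed limit or range.

## Working session

There is one attempt and no reset: what is moved stays moved. The work goes in short steps, Python scripts to look and compute and a tool call to move; the robot and the scene stay as the last step left them, time stands still between calls to the robot, and variables do not carry over. Pictures are saved under pics/ and viewed, and the job is handed in when it is done.

Besides the shell and the picture viewer there is one more tool, called after "Call:" as a command line: name --argument value ..., lists and objects as JSON in quotes. send_rows: Moves the arm, as the interface text tells. Its arguments: {"type":"object","properties":{"commands":{"type":"string"}},"required":["commands"]}

```bash
mkdir -p pics; python3 - <<'E'
from workcell import bot,cams
import cv2,numpy as np
s=bot.observe();print(s)
for n in("top","scene"):
    c=cams.read_camera(n);cv2.imwrite(f"pics/{n}0.png",c["color"]);np.savez(n+"0.npz",**c)
    print(n,c["intrinsics"],c["k1"],c["cam_to_world"])
E
```

```text
{'clock': 0.0, 'joints': array([ 1.02478756e+00,  2.17784254e-01,  1.61492745e+00,  2.18193090e-05,
        1.31130795e+00, -1.12186657e-01]), 'dq': array([ 0.00102345,  0.00183814,  0.00071153, -0.00130006, -0.00112423,
       -0.00142502]), 'joint_efforts': array([-4.09109180e-04, -3.96848345e+01, -3.03849506e+01, -2.01427611e-04,
        9.60874400e-03,  1.11875362e-06]), 'tcp_pos': array([0.26225336, 0.56641679, 0.2299531 ]), 'ee_rot': array([ 0.69025176,  0.15137156,  0.69082051, -0.15299079]), 'force': array([-0.7766796 ,  0.47198619,  0.03435874]), 'torque': array([ 0.0045695 ,  0.05436074, -0.02988291]), 'opening': 0.08542226052143702}
top [[479.27132202   0.         321.30994217]
 [  0.         479.27132202 237.53637957]
 [  0.           0.           1.        ]] 0.019851687703729186 [[-0.00327833 -0.98393813  0.17847969  0.36829958]
 [-0.99996739  0.00190831 -0.00784721  0.01977157]
 [ 0.00738057 -0.1784996  -0.9839123   1.11328948]
 [ 0.          0.          0.          1.        ]]
scene [[533.60767278   0.         323.00638259]
 [  0.         533.60767278 236.83793208]
 [  0.           0.           1.        ]] -0.11129247357954429 [[ 0.82540238  0.48363288 -0.29122181  0.89777891]
 [ 0.56441414 -0.71804071  0.40725204 -0.46252936]
 [-0.01214864 -0.50051651 -0.86564175  1.06156719]
 [ 0.          0.          0.          1.        ]]
```

View pics/top0.png

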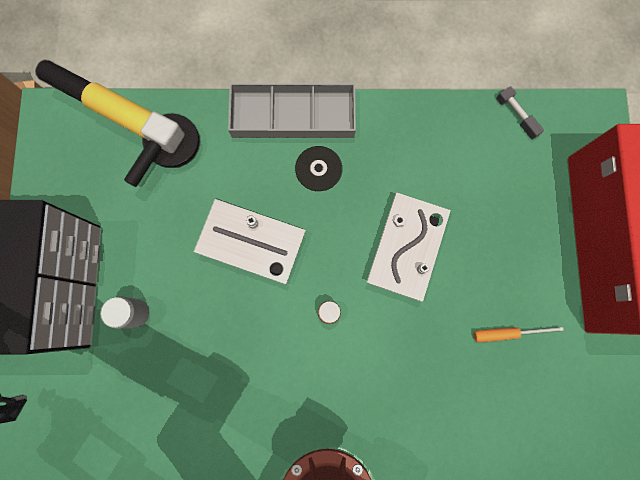

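View pics/scene0.png

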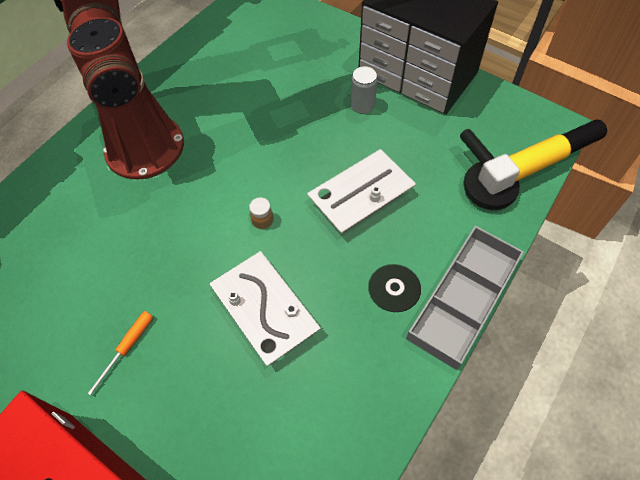

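The wavy plate is the right one. In the top view its corners are about (395,193), (450,210), (424,301) and (366,283). The hole is at (436,220), the bead starts near (421,211) and ends near (398,281). The nut is at (399,220) and the socket at (423,268).

```bash
cat > h.py <<'E'
import numpy as np,cv2
def ray(c,px):
    K=c["intrinsics"];k1=float(c["k1"]);px=np.asarray(px,float).reshape(-1,2)
    d=(px-[K[0,2],K[1,2]])/[K[0,0],K[1,1]]
    u=d.copy()
    for _ in range(20): u=d/(1+k1*(u**2).sum(1,keepdims=True))
    T=c["cam_to_world"]; return T[:3,3],np.c_[u,np.ones(len(u))]@T[:3,:3].T
def toz(c,px,z):
    o,d=ray(c,px); return o+d*((z-o[2])/d[:,2])[:,None]
def proj(c,P):
    T=c["cam_to_world"];p=(np.asarray(P)-T[:3,3])@T[:3,:3];u=p[:,:2]/p[:,2:]
    u=u*(1+float(c["k1"])*(u**2).sum(1,keepdims=True));K=c["intrinsics"]
    return u*[K[0,0],K[1,1]]+[K[0,2],K[1,2]]
E
cat > m.py <<'E'
import numpy as np,cv2
from h import *
for n,roi in(("top",(350,180,470,310)),("scene",(200,240,335,375))):
    c=dict(np.load(n+"0.npz"));im=c["color"];x0,y0,x1,y1=roi
    sub=im[y0:y1,x0:x1];hsv=cv2.cvtColor(sub,cv2.COLOR_BGR2HSV)
    w=((hsv[...,1]<60)&(hsv[...,2]>140)).astype(np.uint8)*255
    cn=max(cv2.findContours(w,cv2.RETR_EXTERNAL,cv2.CHAIN_APPROX_NONE)[0],key=cv2.contourArea)
    hull=cv2.convexHull(cn); 
    P=toz(c,hull[:,0]+[x0,y0],0.045)
    r=cv2.minAreaRect((P[:,:2]*1000).astype(np.float32));print(n,"plate rect mm",r,cv2.boxPoints(r))
    fill=np.zeros_like(w);cv2.fillPoly(fill,[hull],255);fill=cv2.erode(fill,np.ones((3,3)))
    dark=((hsv[...,2]<125)&(fill>0)).astype(np.uint8)
    N,L,st,ce=cv2.connectedComponentsWithStats(dark,connectivity=8)
    for i in range(1,N):
        if st[i,4]>15: print(i,st[i],ce[i]+[x0,y0],toz(c,ce[i]+[x0,y0],0.045).round(4))
    i=1+np.argmax([max(s[2],s[3]) for s in st[1:]])
    v=sub.copy();v[L==i]=(0,0,255);cv2.imwrite(f"pics/{n}_m.png",cv2.resize(v,None,fx=4,fy=4,interpolation=0))
E
python3 m.py
```

```text
top plate rect mm ((543.8948364257812, -186.501220703125), (132.5126953125, 221.5908966064453), 70.67749786376953) [[ 417.41718 -212.36487]
 [ 626.52606 -285.68597]
 [ 670.3725  -160.63757]
 [ 461.2636   -87.31647]]
1 [ 41  29  36  74 407] [408.84275184 245.25798526] [[ 0.544  -0.1866  0.045 ]]
2 [ 79  33  12  13 100] [434.46 219.08] [[ 0.6044 -0.2472  0.045 ]]
4 [47 38  6  5 22] [399.5        219.72727273] [[ 0.603  -0.1673  0.045 ]]
9 [67 85  7  9 25] [419.04 269.36] [[ 0.4892 -0.2074  0.045 ]]
scene plate rect mm ((544.779052734375, -186.69509887695312), (132.4466552734375, 222.3153076171875), 70.82243347167969) [[ 418.03595 -212.72842]
 [ 628.01385 -285.7583 ]
 [ 671.52216 -160.66177]
 [ 461.54425  -87.6319 ]]
1 [ 40  34  49  65 415] [263.66506024 306.55903614] [[ 0.548  -0.1891  0.045 ]]
2 [31 53  4  4 16] [232.5 294.5] [[ 0.4776 -0.2043  0.045 ]]
3 [30 56 10  9 43] [235.1627907 300.8372093] [[ 0.4913 -0.2124  0.045 ]]
4 [89 66  5  6 24] [290.95833333 308.29166667] [[ 0.5968 -0.1605  0.045 ]]
7 [ 61  99  15  14 167] [267.83233533 345.5988024 ] [[ 0.6056 -0.2509  0.045 ]]
```

```bash
cat > g.py <<'E'
import numpy as np
C=np.array([.5443,-.1866]);a=np.radians(70.75)
ey=np.array([-np.sin(a),np.cos(a)]);ex=np.array([ey[1],-ey[0]])
def W(x,y): x=np.asarray(x,float);y=np.asarray(y,float);return C+(x[...,None]*ex+y[...,None]*ey)/1000
def bead(y): y=np.asarray(y,float);return W(22*np.sin(np.pi*y/84),y)
E
python3 - <<'E'
from g import *;from h import *
ys=np.arange(-84,85,28.);B=bead(ys);print(B.round(4))
for n,roi in(("top",(350,180,470,310)),("scene",(200,240,335,375))):
    c=dict(np.load(n+"0.npz"));v=cv2.resize(c["color"][roi[1]:roi[3],roi[0]:roi[2]],None,fx=4,fy=4)
    for z,col in((.050,(0,0,255)),(.055,(255,0,0))):
        for p in proj(c,np.c_[B,np.full(7,z)]): cv2.circle(v,tuple(int(q) for q in (p+.5-roi[:2])*4),3,col,-1)
    cv2.imwrite(f"pics/{n}_b.png",v)
E
```

```text
[[ 0.6236 -0.2143]
 [ 0.5909 -0.223 ]
 [ 0.5645 -0.2138]
 [ 0.5443 -0.1866]
 [ 0.5241 -0.1594]
 [ 0.4977 -0.1502]
 [ 0.465  -0.1589]]
```

View pics/top_b.png

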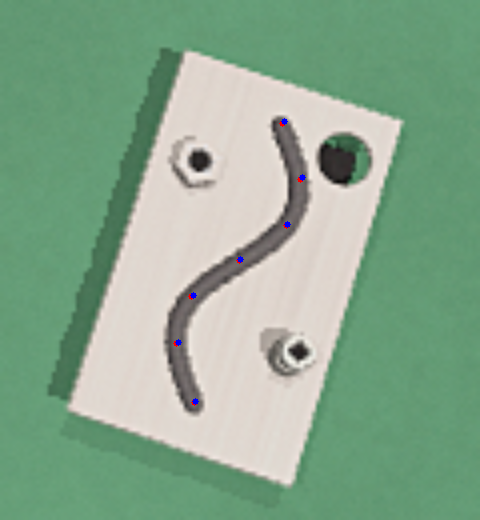

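View pics/scene_b.png

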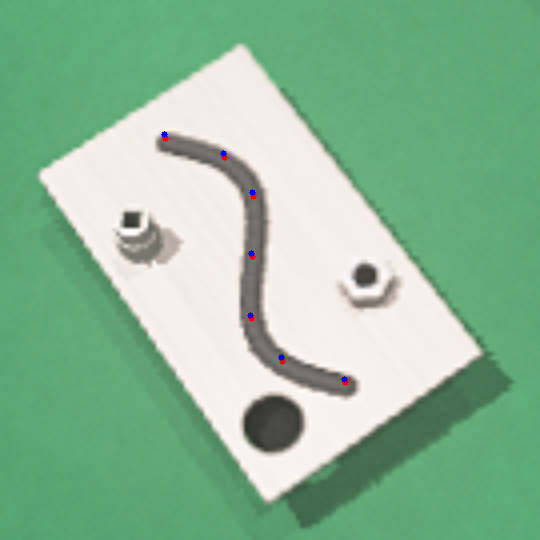

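```bash
cat > s.py <<'E'
from workcell import bot
from g import *
from scipy.spatial.transform import Rotation as R
import sys
s=bot.observe();q=s["ee_rot"];M=R.from_quat(q[[1,2,3,0]]).as_matrix()
def d(x,y,z): return (M.T@(np.array([x,y,z])-s["tcp_pos"])*1000).round(1)
if __name__=="__main__":
    print(s["clock"],s["tcp_pos"].round(4),"F",s["force"].round(2),s["opening"]);print(M.round(4))
    t=[float(v) for v in sys.argv[1:]]
    if t: print("tool mm",d(*t))
    g=s["tcp_pos"]-.019*M[:,0]
    print("grasp in plate mm",(g[:2]-C)@np.c_[ex,ey]*1000)
E
python3 s.py 0.6236 -0.2143 0.15
```

```text
0.1 [0.2623 0.5665 0.23  ] F [ 0.94  0.26 -0.61] 0.08531707841646745
[[-1.200e-03  4.203e-01  9.074e-01]
 [-1.900e-03  9.074e-01 -4.203e-01]
 [-1.000e+00 -2.300e-03 -3.000e-04]]
tool mm [  81.1 -556.4  656.1]
grasp in plate mm [618.02485478 514.52824994]
```

Call:
send_rows --commands "0 0 0 0 -23 27 1;0 0 0 0 -23 27 1;0 0 0 0 -23 27 1;0 0 0 0 -23 27 1;0 0 0 0 -23 27 1;0 0 0 0 -23 27 1;0 0 0 0 -23 27 1;0 0 0 0 -23 27 1;0 0 0 0 -23 27 1;0 0 0 0 -23 27 1;0 0 0 0 -23 27 1;0 0 0 0 -23 27 1"

```text
clock: 1.1
tcp_pos: [0.4407, 0.1788, 0.2309]
ee_rot: [0.69, 0.152, 0.691, -0.152]
force: [0.4, -0.3, 0.2]
opening: -0.0002
```

```bash
python3 s.py 0.6236 -0.2143 0.12
```

```text
1.1 [0.4407 0.1788 0.2309] F [ 0.4 -0.3  0.2] -0.0001882394604857692
[[-4.000e-04  4.202e-01  9.074e-01]
 [-1.000e-04  9.074e-01 -4.202e-01]
 [-1.000e+00 -2.000e-04 -4.000e-04]]
tool mm [ 110.9 -279.8  331.2]
grasp in plate mm [310.80284713 218.2899741 ]
```

Call:
send_rows --commands "0 0 0 0 -23 27 1;0 0 0 0 -23 27 1;0 0 0 0 -23 27 1;0 0 0 0 -23 27 1;0 0 0 0 -23 27 1;0 0 0 0 -23 27 1;0 0 0 0 -23 27 1;0 0 0 10 -23 27 1;0 0 0 20 -23 27 1;0 0 0 20 -23 27 1;0 0 0 20 -23 27 1;0 0 0 20 0 0 1"

```text
clock: 2.1
tcp_pos: [0.6059, -0.1802, 0.1404]
ee_rot: [0.692, 0.153, 0.689, -0.155]
force: [0.4, 0.4, 0.2]
opening: 0.0001
```

Call:
send_rows --commands "0 0 0 0 0 0 1;0 0 0 0 0 0 1"

```text
clock: 2.27
tcp_pos: [0.6019, -0.1733, 0.1388]
ee_rot: [0.688, 0.153, 0.692, -0.152]
force: [-0.7, 0.9, 0.8]
opening: -0.0003
```

```bash
python3 s.py 0.6236 -0.2143 0.055; python3 - <<'E'
from workcell import bot,cams
import cv2
print(bot.observe()["force"])
c=cams.read_camera("top");cv2.imwrite("pics/t1.png",cv2.resize(c["color"][160:340,300:540],None,fx=3,fy=3))
E
```

```text
2.2667 [ 0.6019 -0.1733  0.1388] F [-0.72  0.87  0.81] -0.0002856211423425336
[[-5.200e-03  4.210e-01  9.070e-01]
 [ 2.600e-03  9.071e-01 -4.210e-01]
 [-1.000e+00  2.000e-04 -5.800e-03]]
tool mm [ 83.6 -28.1  37.5]
grasp in plate mm [ 31.56719229 -50.06765563]
[-0.71982087  0.86854381  0.8059475 ]
```

View pics/t1.png

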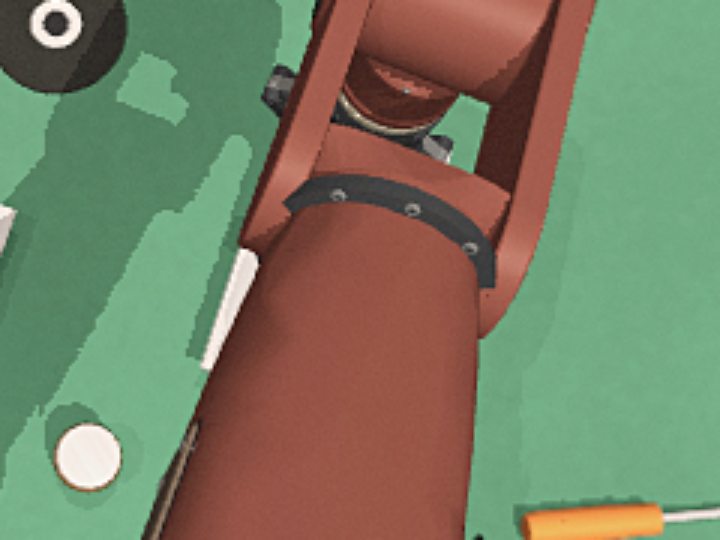

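The arm hides the plate from above, so I'm going by measured pose. I move sideways first, then down.

Call:
send_rows --commands "0 0 0 0 -7 9 1;0 0 0 0 -7 9 1;0 0 0 0 -7 9 1;0 0 0 0 -7 10 1;0 0 0 15 0 0 1;0 0 0 15 0 0 1;0 0 0 15 0 0 1;0 0 0 15 0 0 1;0 0 0 0 0 0 1;0 0 0 0 0 0 1"

```text
clock: 3.15
tcp_pos: [0.6238, -0.2139, 0.0787]
ee_rot: [0.689, 0.152, 0.692, -0.152]
force: [0.1, -0.5, -0.6]
opening: -0.0002
```

```bash
python3 s.py 0.6236 -0.2143 0.055;python3 - <<'E'
from workcell import bot,cams
import cv2
c=cams.read_camera("wrist");cv2.imwrite("pics/w1.png",c["color"]);c=cams.read_camera("scene");cv2.imwrite("pics/s1.png",cv2.resize(c["color"][220:400,180:380],None,fx=3,fy=3))
E
```

```text
3.15 [ 0.6238 -0.2139  0.0787] F [ 0.08 -0.52 -0.62] -0.00015390160491848362
[[-0.0045  0.4201  0.9075]
 [ 0.0021  0.9075 -0.4201]
 [-1.      0.     -0.005 ]]
tool mm [23.7 -0.5  0.1]
grasp in plate mm [  0.45152764 -84.19318661]
```

View pics/w1.png

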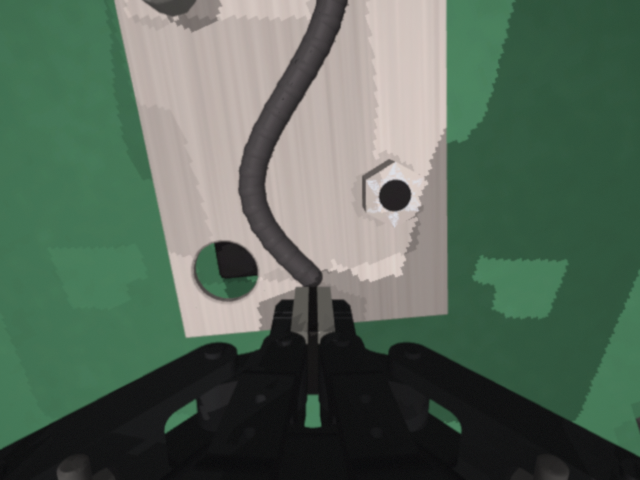

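View pics/s1.png

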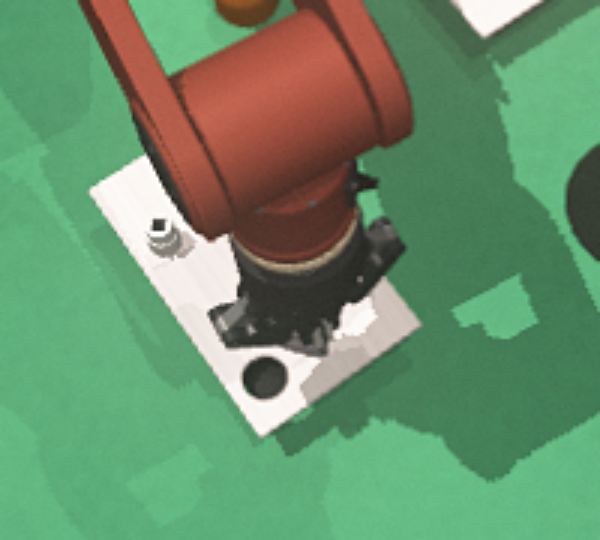

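Call:
send_rows --commands "0 0 0 7 0 0 1;0 0 0 7 0 0 1;0 0 0 5 0 0 1;0 0 0 0 0 0 1;0 0 0 1 0 0 1;0 0 0 1 0 0 1;0 0 0 0 0 0 1"

```text
clock: 3.83
tcp_pos: [0.6257, -0.2149, 0.0603]
ee_rot: [0.691, 0.152, 0.69, -0.152]
force: [0.5, -0.2, 0.1]
opening: 0.0002
```

Call:
send_rows --commands "0 0 0 1 0 0 1;0 0 0 1 0 0 1;0 0 0 0 0 0 1"

```text
clock: 4.08
tcp_pos: [0.6256, -0.2148, 0.0582]
ee_rot: [0.691, 0.152, 0.691, -0.152]
force: [0.0, -0.6, -0.3]
opening: 0.0
```

Call:
send_rows --commands "0 0 0 1 0 0 1;0 0 0 1 0 0 1;0 0 0 0 0 0 1"

```text
clock: 4.33
tcp_pos: [0.6255, -0.2148, 0.056]
ee_rot: [0.69, 0.152, 0.691, -0.152]
force: [-0.1, -0.6, -0.5]
opening: -0.0002
```

Call:
send_rows --commands "0 0 0 1 0 0 1;0 0 0 1 0 0 1;0 0 0 0 0 0 1"

```text
clock: 4.58
tcp_pos: [0.6254, -0.2148, 0.054]
ee_rot: [0.69, 0.152, 0.691, -0.152]
force: [-0.3, 0.5, 0.4]
opening: -0.0005
```

Call:
send_rows --commands "0 0 0 1 0 0 1;0 0 0 1 0 0 1;0 0 0 0 0 0 1"

```text
clock: 4.83
tcp_pos: [0.6255, -0.2148, 0.052]
ee_rot: [0.69, 0.152, 0.691, -0.152]
force: [-0.5, 0.3, 0.3]
opening: -0.0001
```

Call:
send_rows --commands "0 0 0 1 0 0 1;0 0 0 1 0 0 1;0 0 0 0 0 0 1"

```text
clock: 5.08
tcp_pos: [0.6257, -0.2149, 0.0502]
ee_rot: [0.691, 0.152, 0.691, -0.152]
force: [0.1, -0.7, 0.1]
opening: -0.0001
```

Call:
send_rows --commands "0 0 0 1 0 0 1;0 0 0 0 0 0 1"

```text
clock: 5.25
tcp_pos: [0.6258, -0.2149, 0.0497]
ee_rot: [0.691, 0.152, 0.69, -0.152]
force: [-0.9, 0.4, 2.3]
opening: -0.0001
```

Call:
send_rows --commands "0 0 0 1 0 0 1;0 0 0 0 0 0 1"

```text
clock: 5.42
tcp_pos: [0.6258, -0.2149, 0.0487]
ee_rot: [0.691, 0.152, 0.69, -0.152]
force: [-1.2, 0.5, 4.1]
opening: 0.0003
```

Call:
send_rows --commands "0 0 0 1 0 0 1;0 0 0 0 0 0 1"

```text
clock: 5.58
tcp_pos: [0.6258, -0.2149, 0.0475]
ee_rot: [0.691, 0.152, 0.69, -0.152]
force: [-1.7, 0.4, 3.9]
opening: -0.0002
```

```bash
python3 s.py 0.6236 -0.2143 0.049;python3 - <<'E'
from workcell import bot,cams
import cv2
c=cams.read_camera("wrist");cv2.imwrite("pics/w2.png",c["color"])
E
```

```text
5.5833 [ 0.6258 -0.2149  0.0475] F [-1.68  0.45  3.92] -0.00020113393457350367
[[ 3.000e-04  4.203e-01  9.074e-01]
 [-1.000e-04  9.074e-01 -4.203e-01]
 [-1.000e+00  0.000e+00  4.000e-04]]
tool mm [-1.5 -0.4 -2.2]
grasp in plate mm [  0.1415663  -86.22827529]
```

View pics/w2.png

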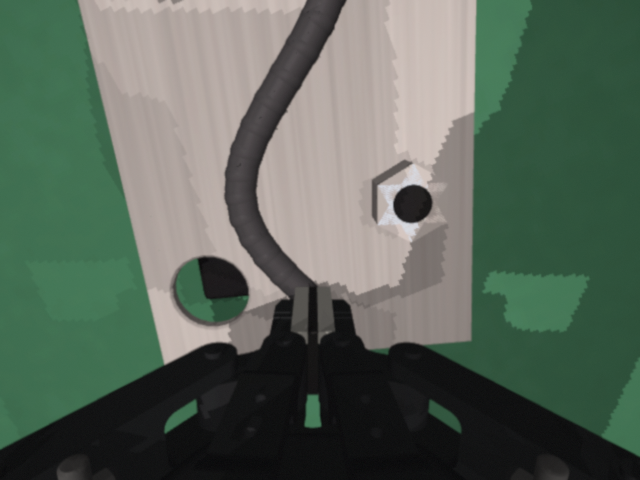

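Contact is at crest height z = 0.050 with about 4 N. The wrist view shows the bead end running under the tips at about (308,290). Next I work out the increments along the curve.

```bash
cat > p.py <<'E'
from s import *
import sys
y0,y1=float(sys.argv[1]),float(sys.argv[2]);N=int(sys.argv[3])
p0=(M.T[1:,:2]@(s["tcp_pos"][:2]))*1000
P=(M.T[1:,:2]@bead(np.linspace(y0,y1,N+1)[1:]).T).T*1000
P=P-p0; r=np.round(P*2)/2; print(np.diff(np.vstack([[0,0],r]),axis=0).tolist(), r[-1])
E
python3 p.py -84 -42 12
```

```text
[[-3.5, -5.5], [-3.0, -3.0], [-3.5, -3.5], [-2.5, -3.0], [-3.0, -3.5], [-2.5, -3.0], [-2.0, -3.5], [-2.0, -3.0], [-1.5, -3.5], [-1.5, -3.5], [-1.0, -3.5], [-0.5, -3.5]] [-26.5 -42. ]
```

Call:
send_rows --commands "0 0 0 0 -3.5 -5.5 1;0 0 0 0 -3 -3 1;0 0 0 0 -3.5 -3.5 1;0 0 0 0 -2.5 -3 1;0 0 0 0 -3 -3.5 1;0 0 0 0 -2.5 -3 1;0 0 0 0 -2 -3.5 1;0 0 0 0 -2 -3 1;0 0 0 0 -1.5 -3.5 1;0 0 0 0 -1.5 -3.5 1;0 0 0 0 -1 -3.5 1;0 0 0 0 -0.5 -3.5 1"

```text
clock: 6.63
tcp_pos: [0.5761, -0.2216, 0.0474]
ee_rot: [0.691, 0.152, 0.69, -0.152]
force: [2.6, -1.4, 4.9]
opening: 0.0003
```

```bash
python3 s.py; python3 p.py -42 0 12
```

```text
6.6333 [ 0.5761 -0.2216  0.0474] F [ 2.65 -1.41  4.88] 0.00028031984230396324
[[ 3.000e-04  4.203e-01  9.074e-01]
 [-7.000e-04  9.074e-01 -4.203e-01]
 [-1.000e+00 -5.000e-04  6.000e-04]]
grasp in plate mm [-22.54408053 -41.56554389]
[[0.5, -3.0], [0.0, -3.5], [0.5, -3.5], [1.0, -4.0], [1.5, -3.5], [1.5, -3.5], [2.0, -4.0], [2.0, -3.5], [2.0, -4.0], [2.5, -3.5], [2.5, -4.0], [2.5, -3.5]] [ 18.5 -43.5]
```

Call:
send_rows --commands "0 0 0 0 0.5 -3 1;0 0 0 0 0 -3.5 1;0 0 0 0 0.5 -3.5 1;0 0 0 0 1 -4 1;0 0 0 0 1.5 -3.5 1;0 0 0 0 1.5 -3.5 1;0 0 0 0 2 -4 1;0 0 0 0 2 -3.5 1;0 0 0 0 2 -4 1;0 0 0 0 2.5 -3.5 1;0 0 0 0 2.5 -4 1;0 0 0 0 2.5 -3.5 1"

```text
clock: 7.63
tcp_pos: [0.5442, -0.1857, 0.0472]
ee_rot: [0.69, 0.152, 0.691, -0.152]
force: [1.3, -2.7, 3.9]
opening: -0.0001
```

```bash
python3 s.py; python3 p.py 0 42 12
```

```text
7.6333 [ 0.5442 -0.1857  0.0472] F [ 1.26 -2.69  3.95] -6.578887973365542e-05
[[-4.000e-04  4.202e-01  9.074e-01]
 [ 0.000e+00  9.074e-01 -4.202e-01]
 [-1.000e+00 -2.000e-04 -4.000e-04]]
grasp in plate mm [0.78825981 0.34031114]
[[2.0, -3.5], [2.0, -3.5], [2.5, -4.0], [2.5, -3.5], [2.0, -4.0], [1.5, -3.5], [1.5, -3.5], [1.5, -4.0], [1.0, -3.5], [0.5, -3.5], [0.0, -3.5], [0.0, -3.5]] [ 17.  -43.5]
```

Call:
send_rows --commands "0 0 0 0 2 -3.5 1;0 0 0 0 2 -3.5 1;0 0 0 0 2.5 -4 1;0 0 0 0 2.5 -3.5 1;0 0 0 0 2 -4 1;0 0 0 0 1.5 -3.5 1;0 0 0 0 1.5 -3.5 1;0 0 0 0 1.5 -4 1;0 0 0 0 1 -3.5 1;0 0 0 0 0.5 -3.5 1;0 0 0 0 0 -3.5 1;0 0 0 0 0 -3.5 1"

```text
clock: 8.63
tcp_pos: [0.5122, -0.1521, 0.0474]
ee_rot: [0.691, 0.152, 0.69, -0.152]
force: [3.2, -1.8, 4.7]
opening: 0.0001
```

```bash
python3 s.py; python3 p.py 42 84 12
```

```text
8.6333 [ 0.5122 -0.1521  0.0474] F [ 3.18 -1.78  4.66] 8.586055578555627e-05
[[ 4.000e-04  4.204e-01  9.073e-01]
 [ 3.000e-04  9.073e-01 -4.204e-01]
 [-1.000e+00  5.000e-04  3.000e-04]]
grasp in plate mm [21.9608062  41.63848244]
[[-0.5, -4.0], [-1.0, -3.5], [-1.0, -3.0], [-2.0, -3.5], [-1.5, -3.5], [-2.5, -3.0], [-2.5, -3.5], [-2.5, -3.0], [-3.0, -3.5], [-3.0, -3.0], [-3.5, -3.5], [-3.0, -3.0]] [-26. -40.]
```

Call:
send_rows --commands "0 0 0 0 -0.5 -4 1;0 0 0 0 -1 -3.5 1;0 0 0 0 -1 -3 1;0 0 0 0 -2 -3.5 1;0 0 0 0 -1.5 -3.5 1;0 0 0 0 -2.5 -3 1;0 0 0 0 -2.5 -3.5 1;0 0 0 0 -2.5 -3 1;0 0 0 0 -3 -3.5 1;0 0 0 0 -3 -3 1;0 0 0 0 -3.5 -3.5 1;0 0 0 0 -2 -2 1"

```text
clock: 9.63
tcp_pos: [0.4656, -0.1588, 0.0471]
ee_rot: [0.69, 0.152, 0.691, -0.152]
force: [2.5, 1.0, 3.9]
opening: -0.0001
```

Call:
send_rows --commands "0 0 0 0 0 0 1;0 0 0 0 0 0 1;0 0 0 0 0 0 1;0 0 0 0 0 0 1"

```text
clock: 9.97
tcp_pos: [0.4655, -0.1588, 0.0469]
ee_rot: [0.69, 0.152, 0.691, -0.152]
force: [-1.4, -1.6, 5.0]
opening: -0.0001
```

```bash
python3 s.py; python3 - <<'E'
from workcell import bot,cams
import cv2,numpy as np
w=cams.read_camera("wrist")["color"];s=cams.read_camera("scene")["color"]
cv2.imwrite("pics/e.png",np.hstack([cv2.resize(w,(400,300)),cv2.resize(s[150:390,90:410],(400,300))]))
print(bot.observe()["force"])
E
```

```text
9.9667 [ 0.4655 -0.1588  0.0469] F [-1.4  -1.62  4.97] -0.00011390126082175339
[[-2.500e-03  4.198e-01  9.076e-01]
 [-1.000e-04  9.076e-01 -4.198e-01]
 [-1.000e+00 -1.100e-03 -2.200e-03]]
grasp in plate mm [ 0.25188088 83.55234173]
[-2.47426235 -1.29465215  4.91337012]
```

View pics/e.png

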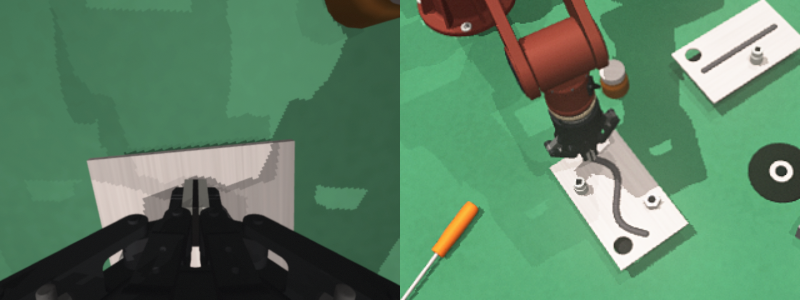

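The tips rest on the far end with about 5 N. Mapped back to the full scene frame, the socket is at (234,298), the nut at (292,310) and the jar at (260,210). These match the first picture, so I'm handing in.

```bash
python3 -c "
from workcell import bot
print(bot.job_done());s=bot.observe();print(s['clock'],s['tcp_pos'],s['force'])"
```

```text
the job is handed in; nothing more can be done
None
the job is handed in; nothing more can be done
```

I ran the shut fingertips along the S-shaped bead from the hole end to the far end. The job was handed in at about 10 s of the 40 s allowed, with the tips still resting on the far end. The hand-in gives no verdict.

- **Position:** I found the plate in the top and scene views, which agreed to about 1 mm. At rest on the far end, the grasp point was within about 1 mm of bead_6 by the measured pose. At the other points I checked (start, both quarter points and middle) it was within about 2.5 mm of the crest. I did not measure bead_1, bead_2, bead_4 and bead_5 separately.
- **Force:** The vertical push read about 4 to 5 N at each check along the bead and about 5 N at the end. The readings carry roughly 1 N of noise.
- **Loose things:** In the last scene picture the socket, nut and jar were where they started. The other loose things I did not compare by pixel, and the can was outside the picture I viewed. No path or reading suggested contact with them or with the plain plate.
- **One disagreement:** The task says the crest is about 55 mm above the bench, but the tips first touched at about 50 mm. That fits the stated plate and bead sizes (40 + 5 + 5 mm).

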